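# Take a dust cup's cap and filter apart for cleaning

### The job

Take the dust cup that leans in the bench stand apart for cleaning. First draw off its cap and lay it in the larger wooden tray, open side down with its blade up; then draw the filter out of the cup and stand it upright, blade up, in the smaller tray. Set both parts down gently instead of dropping them, leave them there, and do not disturb the screwdriver, tape measure or sanding block.

Things in the scene. Friction and masses are not known exactly. Their poses are not given: they have to be found in the camera images.
- stand: Fixed plywood stand, foot 150 x 124 x 12 mm, with a bare aluminium round dust cup clamped between two low cheeks. Origin: centre of the foot's underside; z up. The cup's mouth leans 30 degrees from vertical to the stand's -x side (roughly to the robot): axis along (-0.5, 0, 0.866) in the stand's frame. Cup: outside diameter 82, bore 72, 90 long, floor 6 thick.
- cup_seat (a point): Centre of the cup's inner floor, on its axis, where the filter's underside rests.
- cup_mouth (a point): Centre of the cup's rim, on its axis, 84 mm from cup_seat.
- cap: Grey plastic cap, 85 to 170 g, on the cup and over the filter. Diameter 95 at the skirt, 82 at the dome. Origin: centre of its open lower edge; z along its axis to the blade, leaning with the cup at the start. The 18 mm skirt fits loosely over the cup (2.5 mm play, no thread or catch). Draw it 65 mm or more along the cup's axis to clear the filter's blade.
- cap_grip (a point): Middle of the cap's grip blade, on the axis at z = 81 mm. The upright blade is 12 mm thick (along the cap's x), 50 wide (y), from the flat dome top at z = 59 to z = 93. At the start x lies in the plane of the lean: close the fingers in that plane, with the tool leaning as the cup does.
- filter: Pleated white filter cartridge with grey ends, 105 to 210 g, 64 mm in diameter, 80 tall plus a grip blade; loose in the cup (4 mm play all round), hidden under the cap at first. Origin: centre of its underside; z along its axis to the blade, leaning with the cup at the start. Its top lies 4 mm below the rim. Draw it at least 85 mm straight along the cup's axis to clear the rim.
- filter_grip (a point): Middle of the filter's grip blade, on the axis at z = 100 mm, 16 above the rim. The blade is 12 mm thick (along the filter's x), 44 wide (y), from z = 80 to z = 114. It starts turned like the cap's blade: x in the plane of the lean.
- big_tray: The larger of two fixed shallow square plywood trays: 140 x 140 mm outside, 24 high, walls and floor 5 mm thick. Origin: centre of its underside; z up, x and y along its sides.
- small_tray: The smaller square plywood tray: 106 x 106 mm outside, 24 high, walls and floor 5 mm thick. Origin: centre of its underside. The two trays may stand either way round.
- screwdriver: Loose screwdriver with a red handle, 180 mm long, lying on the table between the trays; leave alone. Origin: centre of its underside.
- tape_measure: Loose yellow tape measure, 33 x 86 x 65 mm, on the table's front part; leave alone. Origin: centre of its underside.
- sanding_block: Loose wooden sanding block, 55 x 97 x 27 mm, behind the work; leave alone. Origin: centre of its underside.

How it is judged:
By the outcome, as a careful person would: the job done as asked, in the order asked, and still so for the second after the job is handed in, with the robot touching nothing.
It also fails if it takes over 64 s, if anything falls off the work surface, if the arm or the gripper's body presses on something with over 40 N, if the wrist force passes 120 N, or if a joint passes its speed limit or range.

### The arm

A 6-joint arm with a two-finger parallel gripper is mounted at the origin on a cart in front of the work surface, level with it; the furniture and walls round the work are solid. World frame = base frame: x ahead of the robot, y to its left, z up, the work surface at z = 0. Lengths are in m, angles in rad, forces in N, time in s.
With the tool pointing down it reaches from about 0.35 to 0.85 m from the base axis. Payload 8.1 kg.
Tool frame: the origin (TCP) lies midway between the tips of the shut fingers; the grasp point (between the pads) lies 19 mm behind it (r.pinch_z is the distance from the TCP to the grasp point, in m); z points along the fingers, y is the line along which they close (so a half turn about z gives the same grasp; the last joint's range is limited). The gripper opens to 93 mm and grips with 3 to 60 N. Pads are 15 mm wide; open, the fingers measure 128 mm over their backs; the gripper's body (75 mm by 188 mm) begins 65 mm behind the grasp point.
Start: joints at [1.169, 0.13, 1.488, -0, 1.523, -0.085], TCP at [0.187, 0.57, 0.219] pointing down, gripper open.
Joint ranges: [-2.96, 2.96], [-0.89, 2.26], [0.02, 2.5], [-1.34, 4.48], [0, 2.73], [-2.66, 2.66]. Speed limits (rad/s): [2.39, 2.39, 2.79, 3.14, 3.14, 3.14].

### API

Orientations are given as a unit quaternion [x, y, z, w].
In Python, from station import r gives the robot as it stands.
- The arm moves only by the tool arm_command, never from a script. Its argument "moves" is a list of rows, each an object with "dp": the shift along the tool's x, y, z as a fraction of full scale, a list of three; "twist": the turn, a rotation vector about the tool's x, y, z as a fraction of full scale, a list of three; "fingers": the opening, from 0 (shut) to 1 (fully open). A call has 1 to 5 rows; each row shifts and turns the commanded pose from where the row before left it, along the tool's axes as they then stand; what a row does not reach is not made up. Full scale, the value 1, is 0.04 m for a shift and 6 degrees for a turn. A row lasts 1/12 s, in which the tool goes at most 41.7 mm and 7.16 degrees, less where a joint would pass 70% of its speed; a pose out of reach is approached as far as the arm can. A call with a number of a shift or a turn outside -1 to 1 is refused whole. A call with a gripper value outside its range is refused whole. The fingers move at their own pace and stop on an object; the grip force is fixed at half the most. Time passes only in rows, so rows that do not move let the fingers close. It gives the time, the measured TCP pose, the force, the opening and the grip force at its end, in the units of the state.
- r.get_obs(): the state, without advancing time (a new reading comes with each control period).
- r.camera(name): name is "side" or "top"; returns the picture (384x512x3 uint8, blue, green, red); there is no depth.
- r.camera_info(name): a dict with "fx", "fy", "cx", "cy" (pixels), "dist_coeffs" ([k1, k2, p1, p2, k3] as OpenCV has them; the pictures are not rectified), "pose" (4x4, takes a point from camera to world coordinates). Camera axes: x right, y down, z forward; pixel columns grow to the right and rows downward; lengths in m; the calibration is good to about 2 mm. A picture is of the moment at which its call begins. camera_info takes no time and is no camera call.
- r.finish_job(): hands the job in; it is judged then, once.
Trained networks look in the newest picture that a camera, given by its name, has taken for a name from the list of things; names that differ only in an ending like _2 or _b are one class to them, and where a whole thing is asked for, a point or a joint stands for the part that bears it (a point fixed in the world has none). Each returns a list of dicts, best first, with "score" (0 to 1); they miss things now and then, are a little off and sometimes report something else, mostly with a low value. They report only what shows in the picture. A call takes as long as a camera call.
- r.search_frame(camera, query): "box" ([centre column, centre row, width, height] in pixels, round what is visible of it).
The state is a dict: "clock": time; "qpos": joint angles; "qvel": joint speeds; "joint_torque": joint torques, N m; "tool_pos": TCP position; "tcp_rot": TCP orientation; "contact_force": force on the tool from outside, world axes, zero at the start; "moment": the same for the moment, N m; "finger_gap": finger opening in m; "gripper_force": force on a finger pad.
Only numpy, scipy, OpenCV 4.12 (cv2) and the standard library are available. Lean on these libraries where they do the work, as an engineer would, in place of code of your own. Each camera call takes 0.05 s, during which the arm holds its last target. There are 200 camera calls.

## Working session

There is one attempt and no reset: what is moved stays moved. The work goes in short steps, Python scripts to look and compute and a tool call to move; the robot and the scene stay as the last step left them, time stands still between calls to the robot, and variables do not carry over. Pictures are saved under pics/ and viewed, at most 10 in all, crops included, and the job is handed in when it is done.

Besides the shell and the picture viewer there is one more tool, called by a JSON object that holds its "op" and its "data", one argument or row to a line. arm_command: Moves the arm, as the interface text tells. Its arguments: {"type":"object","properties":{"moves":{"type":"array","items":{"type":"object","properties":{"dp":{"type":"array","items":{"type":"number","minimum":-1,"maximum":1}},"twist":{"type":"array","items":{"type":"number","minimum":-1,"maximum":1}},"fingers":{"type":"number"}}}}},"required":["moves"]}

```bash
ls; mkdir -p pics
python3 - <<'E'
from station import r
import cv2,numpy as np
np.set_printoptions(precision=4,suppress=True)
for c in ["side","top"]:
    cv2.imwrite(f"pics/{c}0.png",r.camera(c))
    i=r.camera_info(c);print(c,i)
    for q in ["stand","cap","cap_grip","big_tray","small_tray","screwdriver","tape_measure","sanding_block"]:
        for d in r.search_frame(c,q)[:2]: print(q,np.round(d["box"],1),round(d["score"],2))
print(r.get_obs())
E
```

```text
pics
side {'fx': 462.8514408670526, 'fy': 462.8514408670526, 'cx': 260.04185249913877, 'cy': 190.95257917699294, 'dist_coeffs': array([-0.0063,  0.    ,  0.    ,  0.    ,  0.    ]), 'pose': array([[ 0.9357, -0.2381,  0.2604,  0.2292],
       [-0.3527, -0.6062,  0.7129, -0.9603],
       [-0.0119, -0.7589, -0.6511,  0.9501],
       [ 0.    ,  0.    ,  0.    ,  1.    ]])}
stand [252.9 169.4  50.5  42.8] 0.88
stand [274.2 314.3  52.4  55. ] 0.37
cap [241.4 148.4  34.2  31. ] 0.69
cap_grip [241.3 146.4  30.6  38.4] 0.98
big_tray [239.7 242.1  65.2  52.1] 0.84
small_tray [274.1 313.3  53.3  46.6] 0.97
small_tray [185.4 190.2  26.2  25.1] 0.7
screwdriver [256.7 266.2  56.4  21.3] 0.88
tape_measure [185.1 188.4  20.6  22.4] 0.81
sanding_block [185.2 188.   25.4  24.8] 0.7
sanding_block [290.  188.6  22.8  13.9] 0.47
top {'fx': 489.0113922911019, 'fy': 489.0113922911019, 'cx': 249.7768463756241, 'cy': 197.73975650931428, 'dist_coeffs': array([-0.1273,  0.    ,  0.    ,  0.    ,  0.    ]), 'pose': array([[-0.0231, -0.9896,  0.1422,  0.3894],
       [-0.9997,  0.0239,  0.0038, -0.054 ],
       
[... 333 characters left out ...]
[314.8 223.7  13.   70.6] 0.72
screwdriver [270.8 232.6  59.1  63. ] 0.6
tape_measure [172.7 269.1  35.7  27.7] 0.7
sanding_block [225.4 146.6  39.5  30.9] 0.81
sanding_block [375.9 229.2  45.9  44.7] 0.37
{'clock': 0.9, 'qpos': array([ 1.1686,  0.1304,  1.4882, -0.    ,  1.523 , -0.0854]), 'qvel': array([ 0.0004, -0.0003,  0.001 , -0.0003, -0.0008,  0.0007]), 'joint_torque': array([  0.0009, -55.9754, -49.2063,   0.077 ,   0.0222,  -0.    ]), 'tool_pos': array([0.1869, 0.5702, 0.2186]), 'tcp_rot': array([0.1577, 0.9875, 0.    , 0.    ]), 'contact_force': array([-0.2025, -0.8646, -0.5021]), 'moment': array([ 0.0071, -0.065 ,  0.0629]), 'gripper_force': 0.0, 'finger_gap': 0.09315575423827137}
```

Run:
```python
import cv2
a=cv2.imread("pics/top0.png")[120:310,120:420];b=cv2.imread("pics/side0.png")[110:350,150:350]
cv2.imwrite("pics/topc.png",cv2.resize(a,None,fx=2.66,fy=2.66,interpolation=2))
cv2.imwrite("pics/sidec.png",cv2.resize(b,None,fx=2.5,fy=2.5,interpolation=2))
```

```text
(no output)
```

View pics/topc.png

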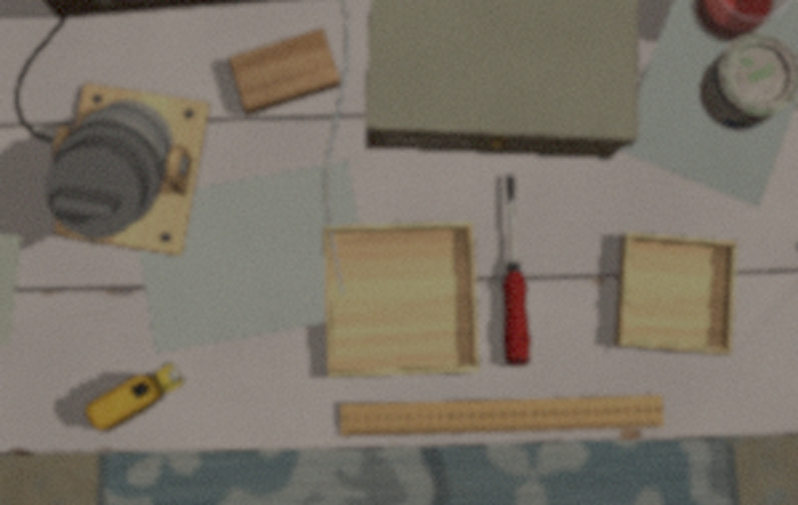

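View pics/sidec.png

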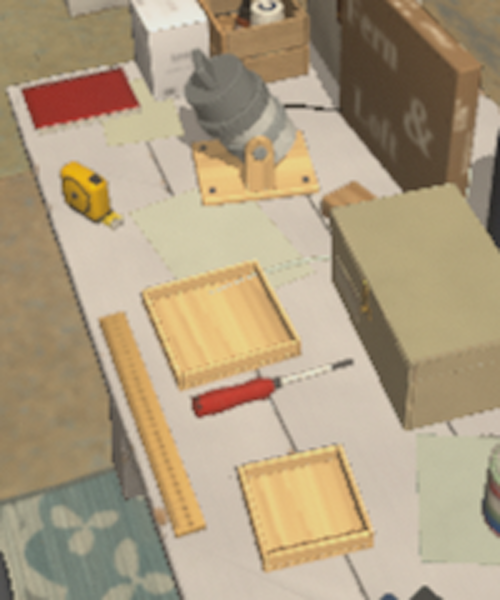

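```bash
cat > h.py <<'E'
from station import r
import cv2,numpy as np
from scipy.spatial.transform import Rotation as R
from scipy.optimize import least_squares
np.set_printoptions(precision=4,suppress=True)
I={c:r.camera_info(c) for c in("side","top")}
def proj(c,P):
    i=I[c];T=np.linalg.inv(i["pose"]);K=np.array([[i["fx"],0,i["cx"]],[0,i["fy"],i["cy"]],[0,0,1]])
    return cv2.projectPoints(np.atleast_2d(P).astype(float),cv2.Rodrigues(T[:3,:3])[0],T[:3,3],K,i["dist_coeffs"])[0][:,0]
def ty(p,P): # planar pose x,y,yaw
    return R.from_euler("z",p[2]).apply(P)+[p[0],p[1],0]
E
python3 - <<'E'
from h import *
T=lambda a:np.array(a)/2.66+120-.3
S=lambda a:np.array(a)/2.5+[150,110]-.3
def fit(P,top,it,side,is_,x0):
    def f(p,full=0):
        Q=ty(p,P);a=proj("top",Q[it])-T(top);b=proj("side",Q[is_])-S(side)
        return np.r_[a,b] if full else np.r_[a,b].ravel()
    s=least_squares(f,x0,loss="soft_l1");print(s.x);print(f(s.x,1).round(1).tolist());return s.x
def sq(a,b,z):return np.array([[a,b,z],[a,-b,z],[-a,-b,z],[-a,b,z]])/1000 # TL,TR,BR,BL in the top picture
st=fit(sq(75,62,12),[(84,84),(209,101),(184,253)],[0,1,2],[(318,188),(205,202),(193,148)],[1,2,3],[.4,.15,0])
fit(sq(70,70,24),[(323,226),(472,225),(479,373),(327,377)],[0,1,2,3],[(258,263),(300,347),(183,382),(142,290)],[0,1,2,3],[.35,-.1,0])
fit(sq(53,53,24),[(622,234),(735,241),(731,353),(618,348)],[0,1,2,3],[(345,447),(372,542),(268,567),(237,465)],[0,1,2,3],[.35,-.3,0])
a=cv2.imread("pics/top0.png")[150:220,130:205];b=cv2.imread("pics/side0.png")[120:195,215:285]
m=[cv2.resize(x,(400,400*x.shape[0]//x.shape[1]),interpolation=2) for x in(a,b)]
h=min(x.shape[0] for x in m);cv2.imwrite("pics/cap.png",np.hstack([x[:h] for x in m]))
print([400/75,400/70])
E
```

```text
[ 0.6059  0.1509 -0.1669]
[[-0.1, -0.4], [0.6, -0.3], [0.5, 0.8], [1.2, -0.9], [-0.5, -0.1], [-1.1, -2.3]]
[ 0.4748 -0.0994 -0.0011]
[[0.7, -0.1], [1.3, -1.0], [0.7, 0.3], [0.4, 0.2], [-0.4, -2.2], [0.5, -2.6], [-2.4, -2.3], [-0.4, -0.7]]
[ 0.4734 -0.3569 -0.0994]
[[1.4, -0.4], [0.9, 0.0], [0.8, 0.6], [0.8, -0.5], [-1.7, -2.1], [1.2, -4.4], [-1.6, -3.6], [-0.1, 0.1]]
[5.333333333333333, 5.714285714285714]
```

View pics/cap.png

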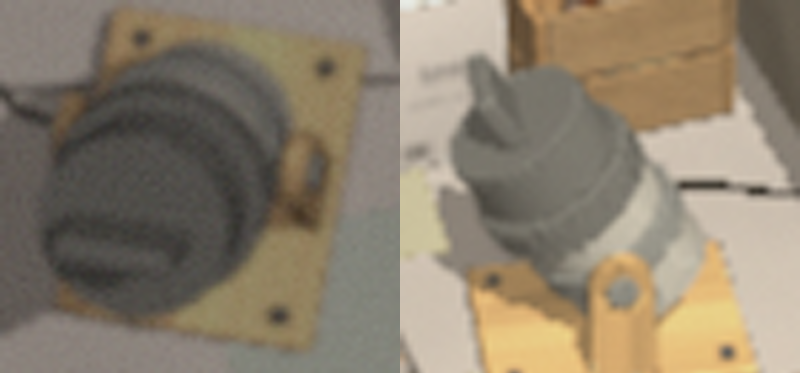

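```bash
cat >> h.py <<'E'
ST=[.6059,.1509,-.1669]
t=np.linspace(0,2*np.pi,181)
def circ(rad,z):return np.c_[rad*np.cos(t),rad*np.sin(t),0*t+z]/1000
def blade(w,z0,z1):return np.array([[a*6,b*w/2,z] for z in(z0,z1) for a,b in((-1,-1),(-1,1),(1,1),(1,-1))])/1000
def lean(o,P): # o = object's origin in the stand frame; -> world
    return ty(ST,R.from_euler("y",-30,degrees=True).apply(P)+o)
E
python3 - <<'E'
from h import *
def f(o):
    pr=lambda c,P:proj(c,lean(o,P))
    D=circ(41,59);K=np.r_[circ(47.5,0),circ(47.5,18)];B=blade(50,59,93)
    ds,dt,ks,kt,bs,bt=pr("side",D),pr("top",D),pr("side",K),pr("top",K),pr("side",B),pr("top",B)
    return np.array([ds[:,0].min()-224.3,dt[:,0].min()-137.9,dt[:,1].max()-209.6,ks[:,0].max()-257.9,kt[:,0].max()-182.1,bs[:,1].min()-129.6, bt[:,0].min()-139.8])
s=least_squares(f,[-.03,0,.1],loss="soft_l1");o=s.x;print(o,f(o).round(1))
print("grip",lean(o,[[0,0,.081]]),"axis",lean(o,[[0,0,1]])-lean(o,[[0,0,0]]))
im=[]
for c,(u,v,w,h),k in(("top",(130,150,75,70),400/75),("side",(215,120,70,65.4),400/70)):
    g=cv2.imread(f"pics/{c}0.png");M=np.array([[k,0,-u*k],[0,k,-v*k]]);g=cv2.warpAffine(g,M,(400,373))
    for P,col in((circ(41,59),(0,0,255)),(circ(47.5,0),(0,255,0)),(circ(47.5,18),(0,255,0)),(blade(50,93,93)[:5],(255,0,0)),(blade(50,59,59)[:5],(255,255,0))):
        q=(proj(c,lean(o,P))+.5-[u,v])*k
        cv2.polylines(g,[q.round().astype(int)],True,col,1)
    im.append(g)
cv2.imwrite("pics/ov.png",np.hstack(im))
E
```

```text
[-0.017   0.0025  0.0937] [-0.5 -0.2 -0.   0.4 -0.3 -0.   0.5]
grip [[0.5496 0.1629 0.1638]] axis [[-0.4931  0.0831  0.866 ]]
```

View pics/ov.png

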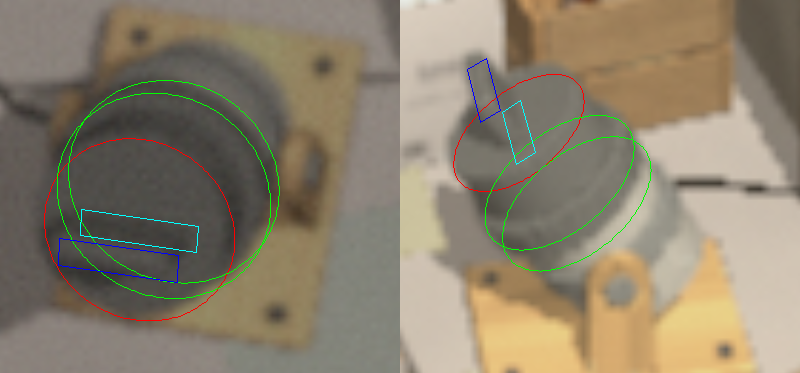

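```bash
cat >> h.py <<'E'
AX=ty([0,0,ST[2]],np.array([[-.5,0,3**.5/2]]))[0]
CX=ty([0,0,ST[2]],np.array([[3**.5/2,0,.5]]))[0]
RL=np.c_[np.cross(CX,-AX),CX,-AX]   # leaning tool: z=-axis, y=cap x
def RD(az):                          # tool down, y at azimuth az (deg)
    y=np.array([np.cos(np.radians(az)),np.sin(np.radians(az)),0]);z=np.array([0,0,-1.]);return np.c_[np.cross(y,z),y,z]
def plan(p,M,n,start=None,dec=2):
    ob=r.get_obs()
    P,Q=start if start is not None else (np.array(ob["tool_pos"]),R.from_quat(ob["tcp_rot"]))
    tgt=R.from_matrix(M)
    for k in range(n):
        d=Q.inv().apply((np.array(p)-P)/(n-k))/.04
        w=(Q.inv()*tgt).as_rotvec()/(n-k)/np.radians(6)
        d,w=d.round(dec),w.round(dec);print(d.tolist(),w.tolist())
        P=P+Q.apply(d*.04);Q=Q*R.from_rotvec(w*np.radians(6))
    print("err mm",(P-p)*1000,"deg",np.degrees((Q.inv()*tgt).magnitude()).round(2))
    return P,Q
E
python3 - <<'E'
from h import *
g=np.array([.5496,.1629,.1638]);pz=r.pinch_z;print(pz)
pre=g+AX*(.09-pz); s=plan(pre,RL,18,dec=2)
# toolbox front edge guess for heights
i=I["top"]
for z in (0,.1,.15):
  for px in ((367,130),(636,140),(500,150)):
    uv=np.array(px)/2.66+120
    K=np.array([[i["fx"],0,i["cx"]],[0,i["fy"],i["cy"]],[0,0,1]])
    n=cv2.undistortPoints(uv.reshape(1,1,2),K,i["dist_coeffs"])[0,0];d=i["pose"][:3,:3]@[*n,1];c=i["pose"][:3,3]
    print(z,px,(c+d*(z-c[2])/d[2])[:2])
E
```

```text
0.0188
[-0.61, -0.39, -0.01] [-0.23, -0.2, 0.74]
[-0.63, -0.34, -0.01] [-0.23, -0.2, 0.74]
[-0.66, -0.29, 0.0] [-0.23, -0.2, 0.73]
[-0.68, -0.24, 0.01] [-0.23, -0.2, 0.74]
[-0.69, -0.19, 0.02] [-0.23, -0.2, 0.73]
[-0.71, -0.13, 0.03] [-0.23, -0.2, 0.74]
[-0.71, -0.08, 0.04] [-0.23, -0.2, 0.73]
[-0.72, -0.02, 0.05] [-0.23, -0.2, 0.74]
[-0.72, 0.03, 0.07] [-0.23, -0.2, 0.73]
[-0.71, 0.08, 0.09] [-0.23, -0.2, 0.74]
[-0.7, 0.13, 0.1] [-0.23, -0.19, 0.73]
[-0.68, 0.19, 0.12] [-0.23, -0.2, 0.74]
[-0.67, 0.23, 0.14] [-0.22, -0.2, 0.73]
[-0.64, 0.28, 0.16] [-0.22, -0.19, 0.74]
[-0.61, 0.33, 0.18] [-0.23, -0.19, 0.73]
[-0.59, 0.37, 0.2] [-0.23, -0.2, 0.74]
[-0.55, 0.4, 0.22] [-0.22, -0.19, 0.73]
[-0.51, 0.44, 0.25] [-0.23, -0.2, 0.74]
err mm [-0.0267  0.1389 -0.1446] deg 0.03
0 (367, 130) [ 0.6386 -0.0719]
0 (636, 140) [ 0.6229 -0.3302]
0 (500, 150) [ 0.6161 -0.1985]
0.1 (367, 130) [ 0.6182 -0.0705]
0.1 (636, 140) [ 0.6038 -0.3076]
0.1 (500, 150) [ 0.5975 -0.1867]
0.15 (367, 130) [ 0.608  -0.0697]
0.15 (636, 140) [ 0.5942 -0.2963]
0.15 (500, 150) [ 0.5883 -0.1808]
```

{"op": "arm_command", "data": {
  "moves": [
    {"dp":[-0.6,-0.39,0],"twist":[-0.23,-0.2,0.74],"fingers":0.6},
    {"dp":[-0.63,-0.34,0],"twist":[-0.23,-0.2,0.74],"fingers":0.6},
    {"dp":[-0.66,-0.29,0],"twist":[-0.23,-0.2,0.73],"fingers":0.6},
    {"dp":[-0.68,-0.24,0],"twist":[-0.23,-0.2,0.74],"fingers":0.6},
    {"dp":[-0.69,-0.19,0.02],"twist":[-0.23,-0.2,0.73],"fingers":0.6}
  ]
}}

```text
clock: 1.32
tool_pos: [0.278, 0.4575, 0.2204]
tcp_rot: [0.345, 0.935, 0.051, 0.061]
contact_force: [0.6, -0.3, 0.8]
finger_gap: 0.0643
gripper_force: 0.0
```

{"op": "arm_command", "data": {
  "moves": [
    {"dp":[-0.71,-0.13,0.03],"twist":[-0.23,-0.2,0.74],"fingers":0.6},
    {"dp":[-0.71,-0.08,0.04],"twist":[-0.23,-0.2,0.73],"fingers":0.6},
    {"dp":[-0.72,-0.02,0.05],"twist":[-0.23,-0.2,0.74],"fingers":0.6},
    {"dp":[-0.72,0.03,0.07],"twist":[-0.23,-0.2,0.73],"fingers":0.6},
    {"dp":[-0.71,0.08,0.09],"twist":[-0.23,-0.2,0.74],"fingers":0.6}
  ]
}}

```text
clock: 1.73
tool_pos: [0.3692, 0.3459, 0.2225]
tcp_rot: [0.515, 0.843, 0.1, 0.12]
contact_force: [0.5, -0.2, 1.2]
finger_gap: 0.0555
gripper_force: 0.0
```

{"op": "arm_command", "data": {
  "moves": [
    {"dp":[-0.7,0.13,0.1],"twist":[-0.23,-0.19,0.73],"fingers":0.6},
    {"dp":[-0.68,0.19,0.12],"twist":[-0.23,-0.2,0.74],"fingers":0.6},
    {"dp":[-0.67,0.23,0.14],"twist":[-0.22,-0.2,0.73],"fingers":0.6},
    {"dp":[-0.64,0.28,0.16],"twist":[-0.22,-0.19,0.74],"fingers":0.6}
  ]
}}

```text
clock: 2.07
tool_pos: [0.4418, 0.2567, 0.2241]
tcp_rot: [0.636, 0.743, 0.136, 0.161]
contact_force: [-0.1, 0.6, 0.1]
finger_gap: 0.0558
gripper_force: 0.0
```

Run:
```python
from h import *
o=r.get_obs();print(o["clock"],o["qpos"],o["tool_pos"],o["qvel"])
g=np.array([.5496,.1629,.1638]);plan(g+AX*(.08-r.pinch_z),RL,5)
```

```text
2.0667 [ 0.5997 -0.4768  2.0772 -0.255   1.1972  0.4973] [0.4418 0.2567 0.2241] [-0.583  -0.1624  0.1896 -0.1691 -0.3105  0.4614]
[-0.49, 0.27, 0.19] [-0.18, -0.15, 0.58]
[-0.47, 0.29, 0.21] [-0.18, -0.16, 0.58]
[-0.45, 0.31, 0.22] [-0.18, -0.15, 0.58]
[-0.42, 0.34, 0.23] [-0.17, -0.16, 0.58]
[-0.4, 0.36, 0.25] [-0.18, -0.15, 0.58]
err mm [-0.0278  0.0789  0.1078] deg 0.02
```

{"op": "arm_command", "data": {
  "moves": [
    {"dp":[-0.61,0.33,0.18],"twist":[-0.23,-0.19,0.73],"fingers":0.6},
    {"dp":[-0.59,0.37,0.2],"twist":[-0.23,-0.2,0.74],"fingers":0.6},
    {"dp":[-0.55,0.4,0.22],"twist":[-0.22,-0.19,0.73],"fingers":0.6},
    {"dp":[-0.51,0.44,0.25],"twist":[-0.23,-0.2,0.74],"fingers":0.6}
  ]
}}

```text
clock: 2.4
tool_pos: [0.5148, 0.1678, 0.2254]
tcp_rot: [0.739, 0.622, 0.168, 0.198]
contact_force: [0.7, -0.1, 0.1]
finger_gap: 0.0555
gripper_force: 0.0
```

{"op": "arm_command", "data": {
  "moves": [
    {"dp":[0,0,0],"twist":[0,0,0],"fingers":0.6},
    {"dp":[0,0,0],"twist":[0,0,0],"fingers":0.6}
  ]
}}

```text
clock: 2.57
tool_pos: [0.5142, 0.1681, 0.2247]
tcp_rot: [0.738, 0.623, 0.167, 0.198]
contact_force: [-0.2, 0.1, 0.2]
finger_gap: 0.056
gripper_force: 0.0
```

Run:
```python
from h import *
o=r.get_obs();print(o["clock"],o["qpos"],o["tool_pos"],o["qvel"])
g=np.array([.5496,.1629,.1638]);plan(g+AX*(.003-r.pinch_z),RL,4)
im=[]
for c,(u,v),k in(("top",(120,140),4.4),("side",(205,90),4.4)):
    a=r.camera(c);cv2.imwrite(f"pics/{c}1.png",a)
    im.append(cv2.warpAffine(a,np.array([[k,0,-u*k],[0,k,-v*k]]),(400,480)))
cv2.imwrite("pics/pre.png",np.hstack(im))
```

```text
2.5667 [ 0.4133 -0.4719  2.1038 -0.3167  1.0821  0.6708] [0.5142 0.1681 0.2247] [ 0.031  -0.0051 -0.0028  0.0129  0.0095 -0.0139]
[0.01, 0.0, 0.54] [-0.0, 0.0, -0.0]
[0.0, 0.0, 0.54] [-0.0, 0.0, -0.01]
[0.01, 0.01, 0.54] [-0.0, 0.01, -0.0]
[0.0, 0.0, 0.54] [-0.0, 0.0, -0.01]
err mm [-0.1705 -0.0221 -0.0627] deg 0.03
```

View pics/pre.png

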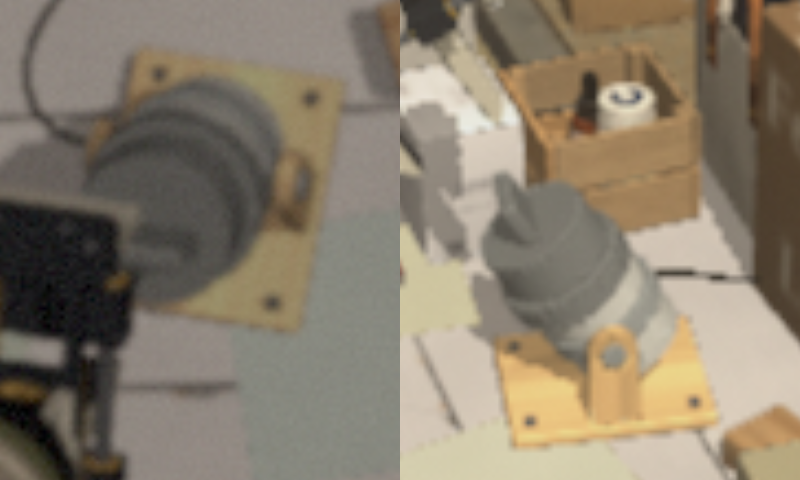

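Run:
```python
from h import *
o=r.get_obs();p=o["tool_pos"];Q=R.from_quat(o["tcp_rot"])
for c in("top","side"):
    for d in(0,.065,.15):
        print(c,d,proj(c,p-Q.apply([0,0,d])))
    a=r.camera(c);cv2.imwrite(f"pics/{c}2.png",a)
cv2.imwrite("pics/full2.png",np.hstack([cv2.resize(cv2.imread(f"pics/{c}2.png"),(400,300)) for c in("top","side")]))
```

```text
top 0 [[143.8184 209.2385]]
top 0.065 [[134.6291 222.2043]]
top 0.15 [[120.8003 241.7908]]
side 0 [[217.7687 121.7116]]
side 0.065 [[204.9519 106.0036]]
side 0.15 [[186.932   83.9194]]
```

View pics/full2.png

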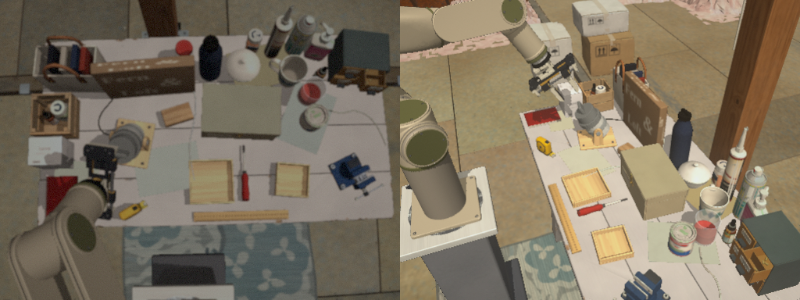

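{"op": "arm_command", "data": {
  "moves": [
    {"dp":[0,0,0.54],"twist":[0,0,0],"fingers":0.6},
    {"dp":[0,0,0.54],"twist":[0,0,0],"fingers":0.6},
    {"dp":[0,0,0.54],"twist":[0,0,0],"fingers":0.6},
    {"dp":[0,0,0.5],"twist":[0,0,0],"fingers":0.6},
    {"dp":[0,0,0],"twist":[0,0,0],"fingers":0.6}
  ]
}}

```text
clock: 3.18
tool_pos: [0.5567, 0.1632, 0.1521]
tcp_rot: [0.737, 0.624, 0.168, 0.198]
contact_force: [0.6, -0.4, 0.6]
finger_gap: 0.0558
gripper_force: 0.0
```

Run:
```python
from h import *
o=r.get_obs();print(o["clock"],o["tool_pos"],o["contact_force"])
im=[]
for c,(u,v),k in(("top",(120,150),6),("side",(200,100),6)):
    a=r.camera(c)
    im.append(cv2.warpAffine(a,np.array([[k,0,-u*k],[0,k,-v*k]]),(400,420),flags=1))
cv2.imwrite("pics/grip.png",np.hstack(im))
```

```text
3.1833 [0.5567 0.1632 0.1521] [ 0.5643 -0.4003  0.5691]Traceback (most recent call last):
  File "<stdin>", line 6, in <module>
cv2.error: OpenCV(4.12.0) /io/opencv/modules/imgproc/src/imgwarp.cpp:2729: error: (-215:Assertion failed) (M0.type() == CV_32F || M0.type() == CV_64F) && M0.rows == 2 && M0.cols == 3 in function 'warpAffine'
```

{"op": "arm_command", "data": {
  "moves": [
    {"dp":[0,0,0],"twist":[0,0,0],"fingers":0},
    {"dp":[0,0,0],"twist":[0,0,0],"fingers":0},
    {"dp":[0,0,0],"twist":[0,0,0],"fingers":0},
    {"dp":[0,0,0],"twist":[0,0,0],"fingers":0},
    {"dp":[0,0,0],"twist":[0,0,0],"fingers":0}
  ]
}}

```text
clock: 3.65
tool_pos: [0.5558, 0.1621, 0.1516]
tcp_rot: [0.738, 0.624, 0.167, 0.198]
contact_force: [0.1, -0.5, -0.0]
finger_gap: 0.027
gripper_force: 0.0
```

{"op": "arm_command", "data": {
  "moves": [
    {"dp":[0,0,0],"twist":[0,0,0],"fingers":0},
    {"dp":[0,0,0],"twist":[0,0,0],"fingers":0},
    {"dp":[0,0,0],"twist":[0,0,0],"fingers":0}
  ]
}}

```text
clock: 3.9
tool_pos: [0.5572, 0.162, 0.1532]
tcp_rot: [0.737, 0.623, 0.169, 0.199]
contact_force: [5.5, -1.9, 2.1]
finger_gap: 0.0117
gripper_force: 29.9
```

{"op": "arm_command", "data": {
  "moves": [
    {"dp":[0,0.04,0],"twist":[0,0,0],"fingers":0},
    {"dp":[0,0,-0.1],"twist":[0,0,0],"fingers":0},
    {"dp":[0,0,-0.2],"twist":[0,0,0],"fingers":0},
    {"dp":[0,0,-0.2],"twist":[0,0,0],"fingers":0}
  ]
}}

```text
clock: 4.23
tool_pos: [0.5475, 0.1632, 0.1698]
tcp_rot: [0.738, 0.623, 0.167, 0.198]
contact_force: [-0.0, -0.2, -1.9]
finger_gap: 0.0115
gripper_force: 30.0
```

{"op": "arm_command", "data": {
  "moves": [
    {"dp":[0,0,-0.4],"twist":[0,0,0],"fingers":0},
    {"dp":[0,0,-0.45],"twist":[0,0,0],"fingers":0},
    {"dp":[0,0,-0.5],"twist":[0,0,0],"fingers":0},
    {"dp":[0,0,-0.5],"twist":[0,0,0],"fingers":0},
    {"dp":[0,0,-0.3],"twist":[0,0,0],"fingers":0}
  ]
}}

```text
clock: 4.65
tool_pos: [0.5039, 0.1709, 0.245]
tcp_rot: [0.738, 0.624, 0.167, 0.197]
contact_force: [0.7, 0.6, -0.9]
finger_gap: 0.0116
gripper_force: 30.0
```

{"op": "arm_command", "data": {
  "moves": [
    {"dp":[0,0,0],"twist":[0,0,0],"fingers":0},
    {"dp":[0,0,0],"twist":[0,0,0],"fingers":0}
  ]
}}

```text
clock: 4.82
tool_pos: [0.5047, 0.1709, 0.2438]
tcp_rot: [0.738, 0.624, 0.167, 0.197]
contact_force: [0.2, -0.2, -0.8]
finger_gap: 0.0117
gripper_force: 30.0
```

Run:
```python
from h import *
o=r.get_obs();print(o["clock"],o["tool_pos"],o["qpos"],o["contact_force"],o["finger_gap"])
for c in("top","side"):
    cv2.imwrite(f"pics/{c}3.png",r.camera(c))
    for q in ["filter","filter_grip","cap","cup_mouth"]:
        for d in r.search_frame(c,q)[:2]: print(c,q,np.round(d["box"],1),round(d["score"],2))
B=np.array([.4748,-.0994,0])
# above the big tray with tool down; cap origin 81+3 mm below pinch
z=.005+.084-r.pinch_z
s=plan(B+[0,0,z+.09],RD(-50),14)
s=plan(B+[0,0,z+.003],RD(-50),4,s)
```

```text
4.8167 [0.5047 0.1709 0.2438] [ 0.429  -0.5051  2.0919 -0.3153  1.1286  0.6697] [ 0.1876 -0.2183 -0.8093] 0.011744556461144015
top filter [161.4 182.4  29.4  22.7] 0.89
top filter_grip [160.2 182.   23.2  30.2] 0.59
top cap [144.5 206.2  50.2  48.1] 0.8
top cup_mouth [167.4 185.   57.1  64.4] 0.6
side filter [243.2 149.6  18.1  15.9] 0.69
side filter_grip [241.7 147.1  22.   16.8] 0.77
side cap [223.2 127.3  40.2  31.4] 0.73
side cup_mouth [252.9 165.4  48.4  52.7] 0.6
[-0.48, -0.05, 0.14] [0.34, -0.13, 0.47]
[-0.48, -0.02, 0.15] [0.34, -0.13, 0.47]
[-0.48, 0.01, 0.16] [0.34, -0.13, 0.47]
[-0.48, 0.04, 0.16] [0.34, -0.12, 0.47]
[-0.48, 0.07, 0.17] [0.34, -0.13, 0.47]
[-0.47, 0.09, 0.17] [0.34, -0.12, 0.47]
[-0.46, 0.12, 0.17] [0.34, -0.13, 0.47]
[-0.45, 0.15, 0.18] [0.34, -0.13, 0.47]
[-0.44, 0.18, 0.17] [0.35, -0.12, 0.47]
[-0.43, 0.21, 0.17] [0.34, -0.13, 0.47]
[-0.42, 0.24, 0.17] [0.35, -0.12, 0.47]
[-0.4, 0.26, 0.17] [0.34, -0.13, 0.47]
[-0.38, 0.29, 0.16] [0.35, -0.12, 0.47]
[-0.37, 0.31, 0.16] [0.34, -0.13, 0.46]
err mm [0.0687 0.1069 0.1405] deg 0.03
[-0.0, 0.0, 0.54] [0.0, 0.0, 0.0]
[-0.0, 0.0, 0.55] [0.0, 0.0, 0.0]
[-0.0, 0.0, 0.54] [0.0, 0.0, 0.0]
[-0.0, 0.0, 0.55] [0.0, 0.0, 0.0]
err mm [ 0.0583  0.0748 -0.0595] deg 0.03
```

Run:
```python
from h import *
B=np.array([.4748,-.0994,0]);z=.005+.084-r.pinch_z
s=plan(B+[0,0,z+.18],RD(-50),14)
s=plan(B+[0,0,z+.03],RD(-50),5,s)
```

```text
[-0.48, 0.03, 0.0] [0.34, -0.13, 0.47]
[-0.48, 0.05, 0.01] [0.34, -0.13, 0.47]
[-0.48, 0.08, 0.01] [0.34, -0.13, 0.47]
[-0.47, 0.1, 0.02] [0.34, -0.12, 0.47]
[-0.47, 0.13, 0.02] [0.34, -0.13, 0.47]
[-0.46, 0.15, 0.02] [0.34, -0.12, 0.47]
[-0.45, 0.17, 0.02] [0.34, -0.13, 0.47]
[-0.45, 0.19, 0.02] [0.34, -0.13, 0.47]
[-0.43, 0.22, 0.02] [0.35, -0.12, 0.47]
[-0.42, 0.24, 0.01] [0.34, -0.13, 0.47]
[-0.41, 0.26, 0.01] [0.35, -0.12, 0.47]
[-0.4, 0.28, 0.01] [0.34, -0.13, 0.47]
[-0.38, 0.3, 0.0] [0.35, -0.12, 0.47]
[-0.37, 0.32, -0.0] [0.34, -0.13, 0.46]
err mm [ 0.1739  0.0441 -0.1016] deg 0.03
[-0.0, -0.0, 0.75] [0.0, 0.0, 0.0]
[-0.0, -0.0, 0.75] [0.0, 0.0, 0.0]
[-0.0, -0.0, 0.75] [0.0, 0.0, 0.0]
[-0.0, -0.0, 0.75] [0.0, 0.0, 0.0]
[-0.0, -0.0, 0.75] [0.0, 0.0, 0.0]
err mm [ 0.156  -0.0112 -0.1016] deg 0.03
```

{"op": "arm_command", "data": {
  "moves": [
    {"dp":[-0.48,0.03,0],"twist":[0.34,-0.13,0.47],"fingers":0},
    {"dp":[-0.48,0.05,0],"twist":[0.34,-0.13,0.47],"fingers":0},
    {"dp":[-0.48,0.08,0],"twist":[0.34,-0.13,0.47],"fingers":0},
    {"dp":[-0.47,0.1,0.02],"twist":[0.34,-0.12,0.47],"fingers":0},
    {"dp":[-0.47,0.13,0.02],"twist":[0.34,-0.13,0.47],"fingers":0}
  ]
}}

```text
clock: 5.73
tool_pos: [0.4939, 0.0738, 0.2474]
tcp_rot: [0.829, 0.533, 0.109, 0.13]
contact_force: [-0.2, -0.6, 0.1]
finger_gap: 0.0117
gripper_force: 30.0
```

{"op": "arm_command", "data": {
  "moves": [
    {"dp":[-0.46,0.15,0.02],"twist":[0.34,-0.12,0.47],"fingers":0},
    {"dp":[-0.45,0.17,0.02],"twist":[0.34,-0.13,0.47],"fingers":0},
    {"dp":[-0.45,0.19,0.02],"twist":[0.34,-0.13,0.47],"fingers":0},
    {"dp":[-0.43,0.22,0.02],"twist":[0.35,-0.12,0.47],"fingers":0},
    {"dp":[-0.42,0.24,0.02],"twist":[0.34,-0.13,0.47],"fingers":0}
  ]
}}

```text
clock: 6.15
tool_pos: [0.4834, -0.0228, 0.2494]
tcp_rot: [0.899, 0.43, 0.049, 0.058]
contact_force: [-0.1, 0.4, -1.4]
finger_gap: 0.0119
gripper_force: 30.0
```

{"op": "arm_command", "data": {
  "moves": [
    {"dp":[-0.41,0.26,0.01],"twist":[0.35,-0.12,0.47],"fingers":0},
    {"dp":[-0.4,0.28,0.01],"twist":[0.34,-0.13,0.47],"fingers":0},
    {"dp":[-0.38,0.3,0],"twist":[0.35,-0.12,0.47],"fingers":0},
    {"dp":[-0.37,0.32,0],"twist":[0.34,-0.13,0.46],"fingers":0}
  ]
}}

```text
clock: 6.48
tool_pos: [0.4749, -0.1003, 0.251]
tcp_rot: [0.94, 0.341, -0.0, -0.0]
contact_force: [-0.1, 0.1, -1.5]
finger_gap: 0.0116
gripper_force: 30.0
```

{"op": "arm_command", "data": {
  "moves": [
    {"dp":[0,0,0.5],"twist":[0,0,0],"fingers":0},
    {"dp":[0,0,0.75],"twist":[0,0,0],"fingers":0},
    {"dp":[0,0,0.75],"twist":[0,0,0],"fingers":0},
    {"dp":[0,0,0.75],"twist":[0,0,0],"fingers":0}
  ]
}}

```text
clock: 6.82
tool_pos: [0.4752, -0.0997, 0.1398]
tcp_rot: [0.94, 0.342, 0.001, 0.001]
contact_force: [1.2, 0.6, -0.5]
finger_gap: 0.0115
gripper_force: 30.0
```

{"op": "arm_command", "data": {
  "moves": [
    {"dp":[0,0,0],"twist":[0,0,0],"fingers":0},
    {"dp":[0,0,0],"twist":[0,0,0],"fingers":0}
  ]
}}

```text
clock: 6.98
tool_pos: [0.4734, -0.0988, 0.1394]
tcp_rot: [0.94, 0.342, -0.001, -0.001]
contact_force: [0.7, 0.7, -0.8]
finger_gap: 0.012
gripper_force: 30.0
```

Run:
```python
from h import *
o=r.get_obs();print(o["clock"],o["tool_pos"],o["qpos"],o["contact_force"],o["finger_gap"])
B=np.array([.4748,-.0994,0]);z=.005+.084-r.pinch_z
plan(B+[0,0,z+.006],RD(-50),4)
a=r.camera("top");b=r.camera("side");im=[]
for a,(u,v) in((a,(230,185)),(b,(195,195))):im.append(cv2.resize(a[v:v+100,u:u+95],(380,400),interpolation=2))
cv2.imwrite("pics/lay.png",np.hstack(im))
```

```text
6.9833 [ 0.4734 -0.0988  0.1394] [-0.3118 -0.1329  1.8976 -0.      1.3805  0.5603] [ 0.7423  0.7084 -0.7704] 0.011976318237057394
[0.01, 0.01, 0.4] [-0.01, 0.0, 0.0]
[0.0, 0.01, 0.39] [-0.01, 0.01, 0.0]
[0.0, 0.01, 0.4] [-0.0, 0.0, 0.0]
[0.01, 0.01, 0.39] [-0.01, 0.01, 0.0]
err mm [ 0.1269 -0.1157  0.0063] deg 0.03
```

View pics/lay.png

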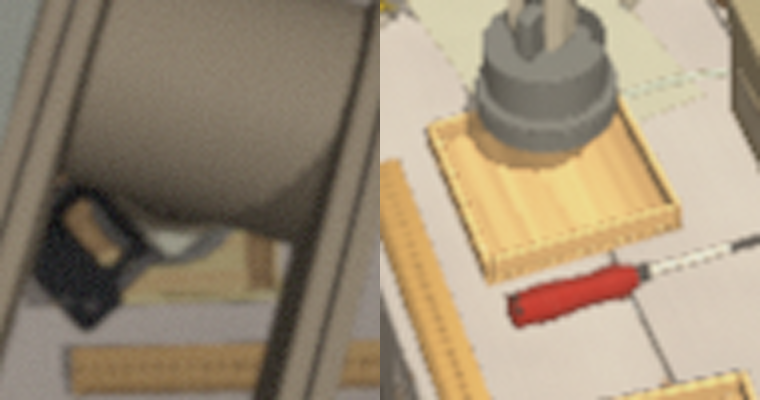

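{"op": "arm_command", "data": {
  "moves": [
    {"dp":[0,0,0.4],"twist":[0,0,0],"fingers":0},
    {"dp":[0,0,0.45],"twist":[0,0,0],"fingers":0},
    {"dp":[0,0,0.4],"twist":[0,0,0],"fingers":0},
    {"dp":[0,0,0.25],"twist":[0,0,0],"fingers":0},
    {"dp":[0,0,0],"twist":[0,0,0],"fingers":0}
  ]
}}

```text
clock: 7.5
tool_pos: [0.4747, -0.0991, 0.0804]
tcp_rot: [0.94, 0.342, -0.0, -0.0]
contact_force: [-0.9, -0.0, -1.5]
finger_gap: 0.0119
gripper_force: 30.0
```

{"op": "arm_command", "data": {
  "moves": [
    {"dp":[0,0,0.04],"twist":[0,0,0],"fingers":0},
    {"dp":[0,0,0.04],"twist":[0,0,0],"fingers":0},
    {"dp":[0,0,0],"twist":[0,0,0],"fingers":0}
  ]
}}

```text
clock: 7.75
tool_pos: [0.4758, -0.0995, 0.0787]
tcp_rot: [0.94, 0.342, 0.001, 0.001]
contact_force: [-0.6, 0.6, -0.4]
finger_gap: 0.0121
gripper_force: 30.0
```

{"op": "arm_command", "data": {
  "moves": [
    {"dp":[0,0,0.05],"twist":[0,0,0],"fingers":0},
    {"dp":[0,0,0.05],"twist":[0,0,0],"fingers":0},
    {"dp":[0,0,0],"twist":[0,0,0],"fingers":0}
  ]
}}

```text
clock: 8.0
tool_pos: [0.4748, -0.0992, 0.0734]
tcp_rot: [0.94, 0.342, 0.0, 0.0]
contact_force: [-0.3, 0.8, -1.0]
finger_gap: 0.0119
gripper_force: 30.0
```

{"op": "arm_command", "data": {
  "moves": [
    {"dp":[0,0,0.04],"twist":[0,0,0],"fingers":0},
    {"dp":[0,0,0.03],"twist":[0,0,0],"fingers":0},
    {"dp":[0,0,0],"twist":[0,0,0],"fingers":0}
  ]
}}

```text
clock: 8.25
tool_pos: [0.4746, -0.0991, 0.0704]
tcp_rot: [0.94, 0.342, -0.0, -0.0]
contact_force: [0.1, -0.6, -1.1]
finger_gap: 0.0117
gripper_force: 30.0
```

{"op": "arm_command", "data": {
  "moves": [
    {"dp":[0,0,0.04],"twist":[0,0,0],"fingers":0},
    {"dp":[0,0,0],"twist":[0,0,0],"fingers":0},
    {"dp":[0,0,0],"twist":[0,0,0],"fingers":0}
  ]
}}

```text
clock: 8.5
tool_pos: [0.4748, -0.0992, 0.069]
tcp_rot: [0.94, 0.342, 0.0, 0.0]
contact_force: [0.1, -1.4, -1.2]
finger_gap: 0.0119
gripper_force: 30.0
```

{"op": "arm_command", "data": {
  "moves": [
    {"dp":[0,0,0.03],"twist":[0,0,0],"fingers":0},
    {"dp":[0,0,0],"twist":[0,0,0],"fingers":0}
  ]
}}

```text
clock: 8.67
tool_pos: [0.4747, -0.0992, 0.0677]
tcp_rot: [0.94, 0.342, 0.0, 0.0]
contact_force: [-0.5, 0.5, -2.1]
finger_gap: 0.0118
gripper_force: 30.0
```

{"op": "arm_command", "data": {
  "moves": [
    {"dp":[0,0,0.04],"twist":[0,0,0],"fingers":0},
    {"dp":[0,0,0],"twist":[0,0,0],"fingers":0}
  ]
}}

```text
clock: 8.83
tool_pos: [0.4747, -0.0992, 0.066]
tcp_rot: [0.94, 0.342, 0.0, 0.0]
contact_force: [-0.3, 0.7, -1.5]
finger_gap: 0.0118
gripper_force: 30.0
```

{"op": "arm_command", "data": {
  "moves": [
    {"dp":[0,0,0.04],"twist":[0,0,0],"fingers":0},
    {"dp":[0,0,0],"twist":[0,0,0],"fingers":0}
  ]
}}

```text
clock: 9.0
tool_pos: [0.4752, -0.0994, 0.0651]
tcp_rot: [0.94, 0.342, 0.0, 0.0]
contact_force: [-1.4, -0.9, 2.2]
finger_gap: 0.0117
gripper_force: 30.0
```

{"op": "arm_command", "data": {
  "moves": [
    {"dp":[0,0,0.02],"twist":[0,0,0],"fingers":0},
    {"dp":[0,0,0],"twist":[0,0,0],"fingers":0.1},
    {"dp":[0,0,0],"twist":[0,0,0],"fingers":0.2},
    {"dp":[0,0,0],"twist":[0,0,0],"fingers":0.5},
    {"dp":[0,0,0],"twist":[0,0,0],"fingers":0.5}
  ]
}}

```text
clock: 9.42
tool_pos: [0.4755, -0.0995, 0.0643]
tcp_rot: [0.94, 0.342, 0.001, 0.001]
contact_force: [2.2, -2.7, 3.4]
finger_gap: 0.0273
gripper_force: 1.9
```

{"op": "arm_command", "data": {
  "moves": [
    {"dp":[0,0,0],"twist":[0,0,0],"fingers":0.6},
    {"dp":[0,0,0],"twist":[0,0,0],"fingers":0.6}
  ]
}}

```text
clock: 9.58
tool_pos: [0.4754, -0.0995, 0.0643]
tcp_rot: [0.94, 0.342, 0.001, 0.001]
contact_force: [1.0, -1.3, 2.6]
finger_gap: 0.0404
gripper_force: 1.8
```

{"op": "arm_command", "data": {
  "moves": [
    {"dp":[0,0,-0.3],"twist":[0,0,0],"fingers":0.6},
    {"dp":[0,0,-0.7],"twist":[0,0,0],"fingers":0.6},
    {"dp":[0,0,-0.9],"twist":[0,0,0],"fingers":0.6},
    {"dp":[0,0,-0.9],"twist":[0,0,0],"fingers":0.6},
    {"dp":[0,0,-0.9],"twist":[0,0,0],"fingers":0.6}
  ]
}}

```text
clock: 10.0
tool_pos: [0.4738, -0.0987, 0.2136]
tcp_rot: [0.94, 0.342, -0.0, -0.001]
contact_force: [1.6, -0.1, 1.0]
finger_gap: 0.0557
gripper_force: 0.0
```

Run:
```python
from h import *
o=r.get_obs();print(o["clock"],o["tool_pos"],o["contact_force"],o["finger_gap"])
b=r.camera("side");cv2.imwrite("pics/side4.png",b)
a=cv2.imread("pics/top3.png");im=[]
for a,(u,v) in((a,(130,150)),(b,(215,120)),(b,(195,195))):im.append(cv2.resize(a[v:v+88,u:u+66],(265,352),interpolation=2))
cv2.imwrite("pics/filt.png",np.hstack(im))
for q in ["filter","filter_grip","cap"]:
    for d in r.search_frame("side",q)[:1]: print(q,np.round(d["box"],1),round(d["score"],2))
```

```text
10.0 [ 0.4738 -0.0987  0.2136] [ 1.5652 -0.0868  0.9835] 0.05571223178972395
cap [239.7 232.2  38.   36.7] 0.78
```

View pics/filt.png

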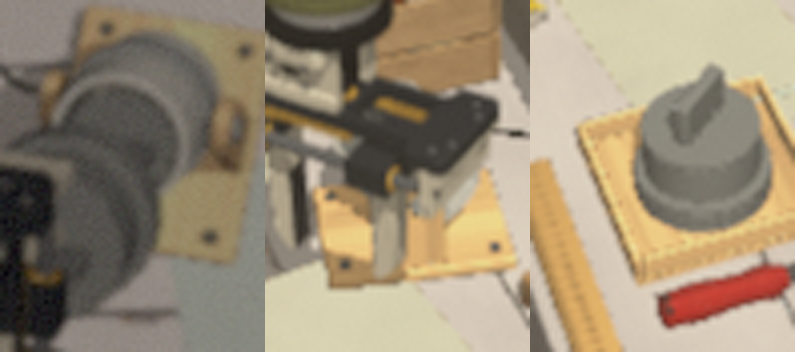

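```bash
cat >> h.py <<'E'
O=np.array([-.017,.0015,.0937])
FG=lean(O,np.array([[0,0,.037]]))[0]
E
python3 - <<'E'
from h import *
print(FG)
s=plan(FG+AX*(.13-r.pinch_z),RL,15)
E
```

```text
[0.5711 0.1583 0.1257]
[0.34, -0.3, -0.01] [-0.32, 0.12, -0.44]
[0.35, -0.28, -0.02] [-0.32, 0.12, -0.44]
[0.36, -0.26, -0.02] [-0.32, 0.12, -0.44]
[0.38, -0.24, -0.03] [-0.32, 0.12, -0.44]
[0.39, -0.23, -0.03] [-0.32, 0.12, -0.44]
[0.4, -0.21, -0.03] [-0.32, 0.12, -0.44]
[0.41, -0.19, -0.04] [-0.32, 0.12, -0.44]
[0.42, -0.17, -0.04] [-0.31, 0.11, -0.44]
[0.42, -0.14, -0.04] [-0.32, 0.12, -0.44]
[0.43, -0.12, -0.03] [-0.31, 0.11, -0.44]
[0.44, -0.1, -0.03] [-0.32, 0.12, -0.44]
[0.44, -0.08, -0.03] [-0.31, 0.11, -0.44]
[0.44, -0.06, -0.03] [-0.32, 0.12, -0.43]
[0.45, -0.05, -0.03] [-0.31, 0.11, -0.44]
[0.45, -0.02, -0.02] [-0.32, 0.12, -0.43]
err mm [ 0.164   0.1338 -0.1305] deg 0.03
```

{"op": "arm_command", "data": {
  "moves": [
    {"dp":[0.34,-0.3,-0.01],"twist":[-0.32,0.12,-0.44],"fingers":0.5},
    {"dp":[0.35,-0.28,-0.02],"twist":[-0.32,0.12,-0.44],"fingers":0.5},
    {"dp":[0.36,-0.26,-0.02],"twist":[-0.32,0.12,-0.44],"fingers":0.5},
    {"dp":[0.38,-0.24,-0.03],"twist":[-0.32,0.12,-0.44],"fingers":0.5},
    {"dp":[0.39,-0.23,-0.03],"twist":[-0.32,0.12,-0.44],"fingers":0.5}
  ]
}}

```text
clock: 10.62
tool_pos: [0.4871, -0.0093, 0.2121]
tcp_rot: [0.89, 0.448, 0.057, 0.067]
contact_force: [0.0, -0.2, -1.3]
finger_gap: 0.0462
gripper_force: 0.0
```

{"op": "arm_command", "data": {
  "moves": [
    {"dp":[0.4,-0.21,-0.03],"twist":[-0.32,0.12,-0.44],"fingers":0.5},
    {"dp":[0.41,-0.19,-0.04],"twist":[-0.32,0.12,-0.44],"fingers":0.5},
    {"dp":[0.42,-0.17,-0.04],"twist":[-0.31,0.11,-0.44],"fingers":0.5},
    {"dp":[0.42,-0.14,-0.04],"twist":[-0.32,0.12,-0.44],"fingers":0.5},
    {"dp":[0.43,-0.12,-0.03],"twist":[-0.31,0.11,-0.44],"fingers":0.5}
  ]
}}

```text
clock: 11.03
tool_pos: [0.5009, 0.0796, 0.2152]
tcp_rot: [0.822, 0.542, 0.112, 0.133]
contact_force: [-0.2, 0.2, -0.2]
finger_gap: 0.0466
gripper_force: 0.0
```

{"op": "arm_command", "data": {
  "moves": [
    {"dp":[0.44,-0.1,-0.03],"twist":[-0.32,0.12,-0.44],"fingers":0.5},
    {"dp":[0.44,-0.08,-0.03],"twist":[-0.31,0.11,-0.44],"fingers":0.5},
    {"dp":[0.44,-0.06,-0.03],"twist":[-0.32,0.12,-0.43],"fingers":0.5},
    {"dp":[0.45,-0.05,-0.03],"twist":[-0.31,0.11,-0.44],"fingers":0.5},
    {"dp":[0.45,-0.02,-0.02],"twist":[-0.32,0.12,-0.43],"fingers":0.5}
  ]
}}

```text
clock: 11.45
tool_pos: [0.5146, 0.1683, 0.2177]
tcp_rot: [0.737, 0.625, 0.165, 0.196]
contact_force: [0.3, -0.1, -0.1]
finger_gap: 0.0463
gripper_force: 0.0
```

{"op": "arm_command", "data": {
  "moves": [
    {"dp":[0,0,0],"twist":[0,0,0],"fingers":0.5},
    {"dp":[0,0,0],"twist":[0,0,0],"fingers":0.5}
  ]
}}

```text
clock: 11.62
tool_pos: [0.5143, 0.1679, 0.2178]
tcp_rot: [0.738, 0.625, 0.165, 0.196]
contact_force: [-0.6, -0.4, 0.1]
finger_gap: 0.0467
gripper_force: 0.0
```

Run:
```python
from h import *
o=r.get_obs();print(o["clock"],o["tool_pos"],o["qpos"],o["contact_force"],o["finger_gap"])
im=[];FO=FG-AX*.1
Q=R.from_matrix(np.c_[CX,np.cross(AX,CX),AX]);W=lambda P:Q.apply(P)+FO
for c,(u,v) in(("top",(130,150)),("side",(215,120))):
    k=5.714;a=r.camera(c);cv2.imwrite(f"pics/{c}5.png",a)
    g=cv2.warpAffine(a,np.array([[k,0,-u*k],[0,k,-v*k]]),(400,400),flags=cv2.INTER_LINEAR)
    for P,col in((circ(41,84),(0,255,0)),(circ(36,84),(0,255,0)),(blade(44,114,114)[:4],(255,0,0)),(blade(44,80,80)[:4],(255,255,0))):
        cv2.polylines(g,[((proj(c,W(P))+.5-[u,v])*k).round().astype(int)],True,col,1)
    im.append(g)
    for q in ["filter","filter_grip"]:
        for d in r.search_frame(c,q)[:1]: print(c,q,np.round(d["box"],1),round(d["score"],2))
    b=proj(c,W(blade(44,80,114)));print("model blade",b.min(0),b.max(0))
cv2.imwrite("pics/fov.png",np.hstack(im))
```

```text
11.6167 [0.5143 0.1679 0.2178] [ 0.4095 -0.4636  2.1086 -0.3126  1.073   0.6655] [-0.5547 -0.4245  0.0966] 0.04668713325781092
top filter [158.6 184.7  30.4  30.3] 0.56
top filter_grip [159.8 183.9  27.1  32.2] 0.97
model blade [147.2411 182.6106] [169.9701 195.3543]
side filter [245.1 149.4  18.   18.4] 0.69
side filter_grip [241.4 148.2  20.9  20. ] 0.49
model blade [233.8556 139.4393] [245.2247 156.7252]
```

View pics/fov.png

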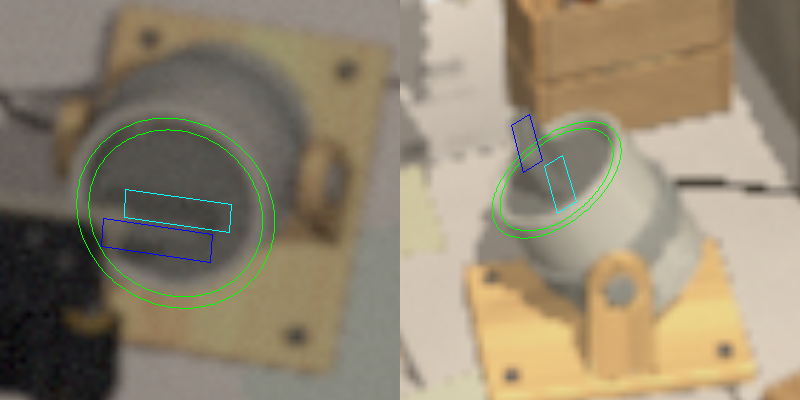

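{"op": "arm_command", "data": {
  "moves": [
    {"dp":[0,0,0.5],"twist":[0,0,0],"fingers":0.4},
    {"dp":[0,0,0.6],"twist":[0,0,0],"fingers":0.4},
    {"dp":[0,0,0.6],"twist":[0,0,0],"fingers":0.4},
    {"dp":[0,0,0.5],"twist":[0,0,0],"fingers":0.4},
    {"dp":[0,0,0.25],"twist":[0,0,0],"fingers":0.4}
  ]
}}

```text
clock: 12.33
tool_pos: [0.5638, 0.1583, 0.1327]
tcp_rot: [0.739, 0.624, 0.165, 0.196]
contact_force: [0.2, 0.7, -0.4]
finger_gap: 0.0375
gripper_force: 0.0
```

Run:
```python
from h import *
o=r.get_obs();print(o["clock"],o["tool_pos"],o["contact_force"],o["finger_gap"])
plan(FG+AX*(.006-r.pinch_z),RL,2)
```

```text
12.3333 [0.5638 0.1583 0.1327] [ 0.2326  0.7257 -0.3657] 0.03746617035091048
[0.02, 0.04, 0.28] [-0.02, 0.01, -0.0]
[0.01, 0.03, 0.28] [-0.03, 0.01, -0.01]
err mm [-0.0962 -0.0474 -0.0485] deg 0.03
```

{"op": "arm_command", "data": {
  "moves": [
    {"dp":[0,0.03,0.25],"twist":[0,0,0],"fingers":0.4},
    {"dp":[0,0,0.2],"twist":[0,0,0],"fingers":0.4},
    {"dp":[0,0,0.1],"twist":[0,0,0],"fingers":0.4},
    {"dp":[0,0,0],"twist":[0,0,0],"fingers":0.4}
  ]
}}

```text
clock: 12.67
tool_pos: [0.5759, 0.1572, 0.1164]
tcp_rot: [0.738, 0.624, 0.166, 0.197]
contact_force: [-0.3, 0.2, 0.3]
finger_gap: 0.0374
gripper_force: 0.0
```

{"op": "arm_command", "data": {
  "moves": [
    {"dp":[0,0,0],"twist":[0,0,0],"fingers":0},
    {"dp":[0,0,0],"twist":[0,0,0],"fingers":0},
    {"dp":[0,0,0],"twist":[0,0,0],"fingers":0},
    {"dp":[0,0,0],"twist":[0,0,0],"fingers":0},
    {"dp":[0,0,0],"twist":[0,0,0],"fingers":0}
  ]
}}

```text
clock: 13.08
tool_pos: [0.5767, 0.158, 0.1181]
tcp_rot: [0.738, 0.624, 0.168, 0.197]
contact_force: [0.4, 0.9, 0.0]
finger_gap: 0.0118
gripper_force: 29.9
```

{"op": "arm_command", "data": {
  "moves": [
    {"dp":[0,0,0],"twist":[0,0,0],"fingers":0}
  ]
}}

```text
clock: 13.17
tool_pos: [0.5767, 0.1579, 0.1181]
tcp_rot: [0.738, 0.624, 0.168, 0.197]
contact_force: [1.8, 0.1, 1.8]
finger_gap: 0.0119
gripper_force: 29.9
```

{"op": "arm_command", "data": {
  "moves": [
    {"dp":[0,0.05,0],"twist":[0,0,0],"fingers":0},
    {"dp":[0,0,-0.1],"twist":[0,0,0],"fingers":0},
    {"dp":[0,0,-0.2],"twist":[0,0,0],"fingers":0},
    {"dp":[0,0,-0.2],"twist":[0,0,0],"fingers":0}
  ]
}}

```text
clock: 13.5
tool_pos: [0.5671, 0.1588, 0.1352]
tcp_rot: [0.738, 0.624, 0.166, 0.196]
contact_force: [-0.4, 0.6, -0.6]
finger_gap: 0.0121
gripper_force: 30.0
```

Run:
```python
from h import *
o=r.get_obs();print(o["clock"],o["tool_pos"],o["contact_force"],o["moment"],o["finger_gap"],"along",AX@o["contact_force"],"cx",CX@o["contact_force"])
```

```text
13.5 [0.5671 0.1588 0.1352] [-0.4354  0.6015 -0.5726] [-0.0145  0.3934 -0.0206] 0.012142765763109319 along -0.2312208839089921 cx -0.744697160017249
```

{"op": "arm_command", "data": {
  "moves": [
    {"dp":[0,0,-0.3],"twist":[0,0,0],"fingers":0},
    {"dp":[0,0,-0.35],"twist":[0,0,0],"fingers":0},
    {"dp":[0,0,-0.35],"twist":[0,0,0],"fingers":0}
  ]
}}

```text
clock: 13.75
tool_pos: [0.5472, 0.1623, 0.1706]
tcp_rot: [0.738, 0.624, 0.166, 0.196]
contact_force: [-0.6, -0.1, -0.6]
finger_gap: 0.0125
gripper_force: 30.0
```

{"op": "arm_command", "data": {
  "moves": [
    {"dp":[0,0,-0.4],"twist":[0,0,0],"fingers":0},
    {"dp":[0,0,-0.5],"twist":[0,0,0],"fingers":0},
    {"dp":[0,0,-0.5],"twist":[0,0,0],"fingers":0},
    {"dp":[0,0,-0.4],"twist":[0,0,0],"fingers":0},
    {"dp":[0,0,0],"twist":[0,0,0],"fingers":0}
  ]
}}

```text
clock: 14.17
tool_pos: [0.5131, 0.1693, 0.237]
tcp_rot: [0.737, 0.623, 0.169, 0.197]
contact_force: [0.2, 0.7, -1.4]
finger_gap: 0.012
gripper_force: 30.0
```

Run:
```python
from h import *
o=r.get_obs();print(o["clock"],o["tool_pos"],o["contact_force"],o["moment"],o["finger_gap"])
S=np.array([.4734,-.3569,0]);z=.005+.106-r.pinch_z
p=o["tool_pos"]
s=plan(p+[0,-.06,.06],RL,3)          # clear the cup sideways
# high transit, then over the small tray
s=plan(np.array([.475,-.10,.30]),RD(-70),12,s)
s=plan(S+[0,0,.26],RD(-96),8,s)
s=plan(S+[0,0,z+.03],RD(-96),5,s)
cv2.imwrite("pics/side6.png",r.camera("side"))
for q in ["filter","cap"]:
    for d in r.search_frame("side",q)[:1]: print(q,np.round(d["box"],1),round(d["score"],2))
```

```text
14.1667 [0.5131 0.1693 0.237 ] [ 0.1828  0.6547 -1.3507] [-0.0512  0.4317  0.0172] 0.011960831268708097
[-0.49, 0.32, -0.39] [0.01, -0.01, -0.0]
[-0.49, 0.32, -0.39] [0.01, -0.01, -0.01]
[-0.5, 0.33, -0.4] [0.0, -0.02, -0.0]
err mm [-0.0464 -0.19    0.1253] deg 0.03
[-0.44, -0.0, -0.01] [0.38, -0.22, 0.82]
[-0.44, 0.04, 0.0] [0.38, -0.22, 0.82]
[-0.44, 0.07, 0.01] [0.38, -0.22, 0.82]
[-0.43, 0.11, 0.02] [0.38, -0.22, 0.82]
[-0.42, 0.15, 0.02] [0.38, -0.22, 0.82]
[-0.4, 0.18, 0.02] [0.38, -0.22, 0.82]
[-0.38, 0.22, 0.02] [0.38, -0.22, 0.82]
[-0.36, 0.25, 0.02] [0.37, -0.22, 0.82]
[-0.34, 0.28, 0.02] [0.38, -0.22, 0.82]
[-0.31, 0.32, 0.02] [0.37, -0.22, 0.82]
[-0.29, 0.34, 0.02] [0.38, -0.21, 0.81]
[-0.26, 0.36, 0.0] [0.37, -0.22, 0.82]
err mm [-0.215   0.0258  0.0799] deg 0.02
[-0.28, 0.75, 0.13] [0.0, 0.0, 0.54]
[-0.24, 0.77, 0.12] [0.0, 0.0, 0.54]
[-0.19, 0.78, 0.13] [0.0, 0.0, 0.54]
[-0.15, 0.79, 0.12] [0.0, 0.0, 0.54]
[-0.1, 0.8, 0.13] [0.0, 0.0, 0.54]
[-0.06, 0.8, 0.12] [0.0, 0.0, 0.54]
[-0.01, 0.8, 0.13] [0.0, 0.0, 0.55]
[0.04, 0.8, 0.12] [0.0, 0.0, 0.54]
err mm [ 0.103  -0.0272  0.1834] deg 0.03
[-0.0, -0.0, 0.69] [0.0, 0.0, 0.0]
[-0.0, -0.0, 0.69] [0.0, 0.0, 0.0]
[-0.0, -0.0, 0.69] [0.0, 0.0, 0.0]
[-0.0, -0.0, 0.69] [0.0, 0.0, 0.0]
[-0.0, -0.0, 0.69] [0.0, 0.0, 0.0]
err mm [ 0.0819 -0.0826 -0.0166] deg 0.03
filter [226.2 128.3  34.5  38. ] 0.93
cap [237.9 231.6  36.1  40.9] 0.83
```

{"op": "arm_command", "data": {
  "moves": [
    {"dp":[-0.49,0.32,-0.39],"twist":[0,0,0],"fingers":0},
    {"dp":[-0.49,0.32,-0.39],"twist":[0,0,0],"fingers":0},
    {"dp":[-0.5,0.33,-0.4],"twist":[0,0,0],"fingers":0},
    {"dp":[-0.44,0,0],"twist":[0.38,-0.22,0.82],"fingers":0},
    {"dp":[-0.44,0.04,0],"twist":[0.38,-0.22,0.82],"fingers":0}
  ]
}}

```text
clock: 14.73
tool_pos: [0.5069, 0.0722, 0.2931]
tcp_rot: [0.801, 0.558, 0.141, 0.166]
contact_force: [0.2, 0.8, -1.4]
finger_gap: 0.012
gripper_force: 30.0
```

{"op": "arm_command", "data": {
  "moves": [
    {"dp":[-0.44,0.07,0.01],"twist":[0.38,-0.22,0.82],"fingers":0},
    {"dp":[-0.43,0.11,0.02],"twist":[0.38,-0.22,0.82],"fingers":0},
    {"dp":[-0.42,0.15,0.02],"twist":[0.38,-0.22,0.82],"fingers":0},
    {"dp":[-0.4,0.18,0.02],"twist":[0.38,-0.22,0.82],"fingers":0},
    {"dp":[-0.38,0.22,0.02],"twist":[0.38,-0.22,0.82],"fingers":0}
  ]
}}

```text
clock: 15.15
tool_pos: [0.4904, -0.0147, 0.2923]
tcp_rot: [0.92, 0.376, 0.07, 0.083]
contact_force: [1.3, 0.7, -1.3]
finger_gap: 0.0116
gripper_force: 30.0
```

{"op": "arm_command", "data": {
  "moves": [
    {"dp":[-0.36,0.25,0.02],"twist":[0.37,-0.22,0.82],"fingers":0},
    {"dp":[-0.34,0.28,0.02],"twist":[0.38,-0.22,0.82],"fingers":0},
    {"dp":[-0.31,0.32,0.02],"twist":[0.37,-0.22,0.82],"fingers":0},
    {"dp":[-0.29,0.34,0.02],"twist":[0.38,-0.21,0.81],"fingers":0},
    {"dp":[-0.26,0.36,0],"twist":[0.37,-0.22,0.82],"fingers":0}
  ]
}}

```text
clock: 15.57
tool_pos: [0.4745, -0.102, 0.2933]
tcp_rot: [0.985, 0.172, -0.003, -0.002]
contact_force: [-0.8, 0.1, -1.2]
finger_gap: 0.0117
gripper_force: 30.0
```

{"op": "arm_command", "data": {
  "moves": [
    {"dp":[-0.28,0.75,0.13],"twist":[0,0,0.54],"fingers":0},
    {"dp":[-0.24,0.77,0.12],"twist":[0,0,0.54],"fingers":0},
    {"dp":[-0.19,0.78,0.13],"twist":[0,0,0.54],"fingers":0},
    {"dp":[-0.15,0.79,0.12],"twist":[0,0,0.54],"fingers":0}
  ]
}}

```text
clock: 15.9
tool_pos: [0.4734, -0.2313, 0.2726]
tcp_rot: [0.998, 0.06, -0.002, -0.001]
contact_force: [1.1, 0.7, -0.8]
finger_gap: 0.0116
gripper_force: 30.0
```

{"op": "arm_command", "data": {
  "moves": [
    {"dp":[-0.1,0.8,0.13],"twist":[0,0,0.54],"fingers":0},
    {"dp":[-0.06,0.8,0.12],"twist":[0,0,0.54],"fingers":0},
    {"dp":[0,0.8,0.13],"twist":[0,0,0.55],"fingers":0},
    {"dp":[0.04,0.8,0.12],"twist":[0,0,0.54],"fingers":0}
  ]
}}

```text
clock: 16.23
tool_pos: [0.4732, -0.3596, 0.2522]
tcp_rot: [0.999, -0.054, -0.002, -0.001]
contact_force: [0.1, 0.9, -0.4]
finger_gap: 0.0119
gripper_force: 30.0
```

{"op": "arm_command", "data": {
  "moves": [
    {"dp":[0,0,0],"twist":[0,0,0],"fingers":0},
    {"dp":[0,0,0],"twist":[0,0,0],"fingers":0},
    {"dp":[0,0,0],"twist":[0,0,0],"fingers":0}
  ]
}}

```text
clock: 16.48
tool_pos: [0.4736, -0.3577, 0.2531]
tcp_rot: [0.999, -0.052, -0.002, -0.001]
contact_force: [0.4, 0.3, -0.9]
finger_gap: 0.0123
gripper_force: 30.0
```

Run:
```python
from h import *
o=r.get_obs();print(o["clock"],o["tool_pos"],o["qpos"],o["contact_force"],o["finger_gap"])
S=np.array([.4734,-.3569,0]);z=.005+.106-r.pinch_z;print(z)
plan(S+[0,0,z+.03],RD(-96),5)
cv2.imwrite("pics/side7.png",r.camera("side"))
for q in ["filter","small_tray"]:
    for d in r.search_frame("side",q)[:1]: print(q,np.round(d["box"],1),round(d["score"],2))
```

```text
16.4833 [ 0.4736 -0.3577  0.2531] [-0.7328  0.1063  1.4518 -0.0008  1.5888  0.9424] [ 0.4464  0.2507 -0.8819] 0.01227236355148079
0.0922
[0.0, -0.0, 0.65] [-0.0, 0.01, 0.0]
[0.0, -0.0, 0.66] [-0.01, 0.01, 0.0]
[0.0, -0.0, 0.65] [-0.0, 0.01, 0.0]
[0.0, -0.01, 0.66] [-0.01, 0.01, 0.0]
[0.0, -0.0, 0.65] [-0.0, 0.01, 0.0]
err mm [-0.1087 -0.1356  0.0969] deg 0.04
filter [272.6 255.8  34.3  48.9] 0.71
small_tray [273.9 313.4  52.1  49.2] 0.69
```

{"op": "arm_command", "data": {
  "moves": [
    {"dp":[0,0,0.5],"twist":[0,0,0],"fingers":0},
    {"dp":[0,0,0.75],"twist":[0,0,0],"fingers":0},
    {"dp":[0,0,0.8],"twist":[0,0.02,0],"fingers":0},
    {"dp":[0,0,0.75],"twist":[-0.02,0.03,0],"fingers":0},
    {"dp":[0,0,0.4],"twist":[0,0,0],"fingers":0}
  ]
}}

```text
clock: 17.05
tool_pos: [0.4728, -0.3555, 0.1231]
tcp_rot: [0.999, -0.051, -0.0, -0.0]
contact_force: [0.3, 0.3, -0.9]
finger_gap: 0.0118
gripper_force: 30.0
```

{"op": "arm_command", "data": {
  "moves": [
    {"dp":[0,0,0],"twist":[0,0,0],"fingers":0},
    {"dp":[0,0,0],"twist":[0,0,0],"fingers":0}
  ]
}}

```text
clock: 17.22
tool_pos: [0.4738, -0.3567, 0.1266]
tcp_rot: [0.999, -0.051, 0.001, 0.0]
contact_force: [-0.2, -0.9, -0.9]
finger_gap: 0.012
gripper_force: 30.0
```

Run:
```python
from h import *
o=r.get_obs();print(o["clock"],o["tool_pos"],o["contact_force"],o["finger_gap"])
im=[]
for c,(u,v) in(("top",(330,185)),("side",(235,245))):
    a=r.camera(c);cv2.imwrite(f"pics/{c}8.png",a);im.append(cv2.resize(a[v:v+100,u:u+100],(400,400),interpolation=2))
cv2.imwrite("pics/lay2.png",np.hstack(im))
```

```text
17.2167 [ 0.4738 -0.3567  0.1266] [-0.1923 -0.8651 -0.921 ] 0.011967585807085028
```

View pics/lay2.png

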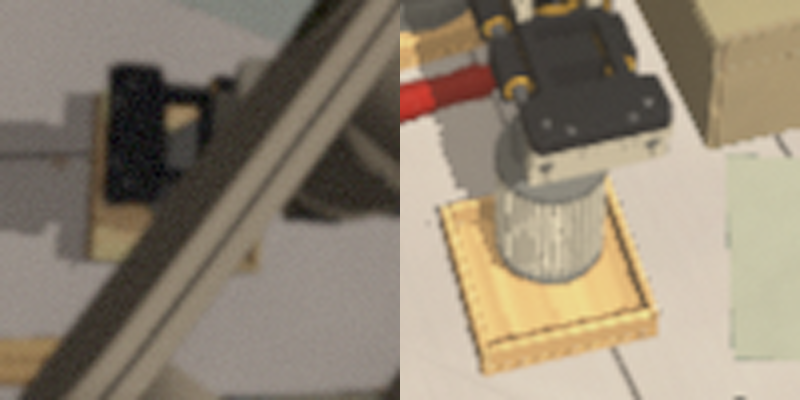

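Run:
```python
from h import *
for nm,p,h in(("small",[.4734,-.3569,-.0994],.053),("big",[.4748,-.0994,-.001],.07)):
  P=np.array([[a*h,b*h,z] for a in(-1,1) for b in(-1,1) for z in(0,.024)])
  for c in("side","top"):
    q=proj(c,ty(p,P));print(nm,c,(q.min(0)+q.max(0))/2,q.max(0)-q.min(0))
```

```text
small side [272.0481 312.5518] [55.3682 52.3197]
small top [373.9178 230.2508] [46.0372 46.0758]
big side [238.1525 239.4659] [64.065  53.5084]
big top [271.1524 232.4751] [58.619  58.4436]
```

{"op": "arm_command", "data": {
  "moves": [
    {"dp":[0,0,0.25],"twist":[0,0,0],"fingers":0},
    {"dp":[0,0,0.25],"twist":[0,0,0],"fingers":0},
    {"dp":[0,0,0.1],"twist":[0,0,0],"fingers":0},
    {"dp":[0,0,0],"twist":[0,0,0],"fingers":0}
  ]
}}

```text
clock: 17.65
tool_pos: [0.4731, -0.3571, 0.1011]
tcp_rot: [0.999, -0.052, 0.0, 0.0]
contact_force: [-0.1, -0.1, -1.9]
finger_gap: 0.0116
gripper_force: 30.0
```

{"op": "arm_command", "data": {
  "moves": [
    {"dp":[0,0,0.04],"twist":[0,0,0],"fingers":0},
    {"dp":[0,0,0],"twist":[0,0,0],"fingers":0}
  ]
}}

```text
clock: 17.82
tool_pos: [0.4739, -0.3579, 0.1011]
tcp_rot: [0.999, -0.052, 0.001, 0.001]
contact_force: [0.2, 0.4, 0.5]
finger_gap: 0.0119
gripper_force: 30.0
```

{"op": "arm_command", "data": {
  "moves": [
    {"dp":[0,0,0.04],"twist":[0,0,0],"fingers":0},
    {"dp":[0,0,0],"twist":[0,0,0],"fingers":0}
  ]
}}

```text
clock: 17.98
tool_pos: [0.4741, -0.358, 0.0997]
tcp_rot: [0.999, -0.052, 0.001, 0.001]
contact_force: [0.4, -0.3, -0.8]
finger_gap: 0.0116
gripper_force: 30.0
```

{"op": "arm_command", "data": {
  "moves": [
    {"dp":[0,0,0.04],"twist":[0,0,0],"fingers":0},
    {"dp":[0,0,0.03],"twist":[0,0,0],"fingers":0},
    {"dp":[0,0,0],"twist":[0,0,0],"fingers":0}
  ]
}}

```text
clock: 18.23
tool_pos: [0.4739, -0.3578, 0.0966]
tcp_rot: [0.999, -0.052, 0.001, 0.001]
contact_force: [1.3, -0.5, -0.9]
finger_gap: 0.0118
gripper_force: 30.0
```

{"op": "arm_command", "data": {
  "moves": [
    {"dp":[0,0,0.04],"twist":[0,0,0],"fingers":0},
    {"dp":[0,0,0],"twist":[0,0,0],"fingers":0},
    {"dp":[0,0,0],"twist":[0,0,0],"fingers":0}
  ]
}}

```text
clock: 18.48
tool_pos: [0.4739, -0.3578, 0.0952]
tcp_rot: [0.999, -0.052, 0.001, 0.001]
contact_force: [-0.2, -0.3, -1.2]
finger_gap: 0.0119
gripper_force: 30.0
```

{"op": "arm_command", "data": {
  "moves": [
    {"dp":[0,0,0.04],"twist":[0,0,0],"fingers":0},
    {"dp":[0,0,0],"twist":[0,0,0],"fingers":0},
    {"dp":[0,0,0],"twist":[0,0,0],"fingers":0}
  ]
}}

```text
clock: 18.73
tool_pos: [0.4739, -0.3578, 0.0935]
tcp_rot: [0.999, -0.052, 0.001, 0.001]
contact_force: [0.1, 0.2, -0.5]
finger_gap: 0.0118
gripper_force: 30.0
```

{"op": "arm_command", "data": {
  "moves": [
    {"dp":[0,0,0.04],"twist":[0,0,0],"fingers":0},
    {"dp":[0,0,0],"twist":[0,0,0],"fingers":0},
    {"dp":[0,0,0],"twist":[0,0,0],"fingers":0}
  ]
}}

```text
clock: 18.98
tool_pos: [0.4739, -0.3578, 0.0919]
tcp_rot: [0.999, -0.052, 0.001, 0.001]
contact_force: [0.4, -0.0, -0.9]
finger_gap: 0.0116
gripper_force: 30.0
```

{"op": "arm_command", "data": {
  "moves": [
    {"dp":[0,0,0.04],"twist":[0,0,0],"fingers":0},
    {"dp":[0,0,0],"twist":[0,0,0],"fingers":0},
    {"dp":[0,0,0],"twist":[0,0,0],"fingers":0}
  ]
}}

```text
clock: 19.23
tool_pos: [0.4742, -0.3582, 0.0908]
tcp_rot: [0.999, -0.052, 0.002, 0.001]
contact_force: [0.0, 0.4, 1.1]
finger_gap: 0.0118
gripper_force: 30.0
```

{"op": "arm_command", "data": {
  "moves": [
    {"dp":[0,0,0.03],"twist":[0,0,0],"fingers":0},
    {"dp":[0,0,0],"twist":[0,0,0],"fingers":0},
    {"dp":[0,0,0],"twist":[0,0,0],"fingers":0}
  ]
}}

```text
clock: 19.48
tool_pos: [0.4744, -0.3584, 0.0908]
tcp_rot: [0.999, -0.052, 0.002, 0.001]
contact_force: [-3.3, 1.4, 9.7]
finger_gap: 0.0118
gripper_force: 30.0
```

{"op": "arm_command", "data": {
  "moves": [
    {"dp":[0,0,-0.02],"twist":[0,0,0],"fingers":0},
    {"dp":[0,0,0],"twist":[0,0,0],"fingers":0.15},
    {"dp":[0,0,0],"twist":[0,0,0],"fingers":0.25},
    {"dp":[0,0,0],"twist":[0,0,0],"fingers":0.5},
    {"dp":[0,0,0],"twist":[0,0,0],"fingers":0.5}
  ]
}}

```text
clock: 19.9
tool_pos: [0.4739, -0.3577, 0.0897]
tcp_rot: [0.999, -0.052, 0.001, 0.001]
contact_force: [0.7, -1.0, 0.0]
finger_gap: 0.0294
gripper_force: 0.0
```

{"op": "arm_command", "data": {
  "moves": [
    {"dp":[0,0,0],"twist":[0,0,0],"fingers":0.5},
    {"dp":[0,0,0],"twist":[0,0,0],"fingers":0.5}
  ]
}}

```text
clock: 20.07
tool_pos: [0.474, -0.3578, 0.0899]
tcp_rot: [0.999, -0.052, 0.001, 0.001]
contact_force: [-0.1, -0.3, -0.4]
finger_gap: 0.0424
gripper_force: 0.0
```

{"op": "arm_command", "data": {
  "moves": [
    {"dp":[0,0,-0.3],"twist":[0,0,0],"fingers":0.5},
    {"dp":[0,0,-0.7],"twist":[0,0,0],"fingers":0.5},
    {"dp":[0,0,-0.9],"twist":[0,0,0],"fingers":0.5},
    {"dp":[0,0,-0.9],"twist":[0,0,0],"fingers":0.5},
    {"dp":[0,0,-0.9],"twist":[0,0,0],"fingers":0.5}
  ]
}}

```text
clock: 20.48
tool_pos: [0.4734, -0.3573, 0.2406]
tcp_rot: [0.999, -0.052, 0.001, 0.001]
contact_force: [0.1, -1.2, -0.0]
finger_gap: 0.0464
gripper_force: 0.0
```

{"op": "arm_command", "data": {
  "moves": [
    {"dp":[0,0,0],"twist":[0,0,0],"fingers":0.5},
    {"dp":[0,0,0],"twist":[0,0,0],"fingers":0.5}
  ]
}}

```text
clock: 20.65
tool_pos: [0.4752, -0.359, 0.2429]
tcp_rot: [0.999, -0.052, 0.004, 0.003]
contact_force: [0.7, -0.8, -1.7]
finger_gap: 0.0466
gripper_force: 0.0
```

Run:
```python
from h import *
o=r.get_obs();print(o["clock"],o["tool_pos"],o["contact_force"],o["finger_gap"])
for c in("side","top"):
  a=r.camera(c);cv2.imwrite(f"pics/{c}9.png",a)
  for q in ["filter","cap","small_tray","big_tray","screwdriver","tape_measure","sanding_block"]:
    for d in r.search_frame(c,q)[:1]: print(c,q,np.round(d["box"],1),round(d["score"],2))
for P,p in((np.r_[circ(32,5),circ(32,85),blade(44,85,119)],[.4739,-.3579,0]),(np.r_[circ(47.5,5),circ(47.5,23),circ(41,64),blade(50,64,98)],[.475,-.0993,0])):
    q=proj("side",ty(p,P));print((q.min(0)+q.max(0))/2,q.max(0)-q.min(0))
```

```text
20.65 [ 0.4752 -0.359   0.2429] [ 0.661  -0.8432 -1.7057] 0.046591602551840264
side filter [273.9 302.   26.5  44.3] 0.63
side cap [239.1 233.1  36.2  35.1] 0.75
side small_tray [273.6 313.   51.7  51. ] 0.58
side big_tray [239.8 241.3  64.5  52.7] 0.6
side screwdriver [259.2 265.7  69.   24.8] 0.86
side tape_measure [187.5 188.1  23.   23. ] 0.58
top filter [371.8 233.6  29.   23.1] 0.78
top cap [270.3 229.7  36.6  35.5] 0.67
top small_tray [364.3 229.1  23.2  42.3] 0.89
top big_tray [270.4 232.4  60.1  61.2] 0.83
top tape_measure [171.9 269.8  30.9  28. ] 0.59
top sanding_block [228.1 146.1  40.9  34.8] 0.57
[271.8012 300.4379] [28.0442 49.5167]
[237.4822 230.9999] [34.4548 43.3951]
```

Run:
```python
import cv2,numpy as np
from station import r
for c,bx in(("side",(225,250,70,32)),("side",(172,172,30,34)),("side",(280,180,24,18)),("top",(150,252,45,35)),("top",(205,130,42,33))):
    u,v,w,h=bx;a=cv2.imread(f"pics/{c}0.png");b=cv2.imread(f"pics/{c}9.png")
    d=cv2.matchTemplate(b[v-5:v+h+5,u-5:u+w+5],a[v:v+h,u:u+w],cv2.TM_CCOEFF_NORMED);m=cv2.minMaxLoc(d);print(c,bx,m[1],np.array(m[3])-5)
# filter verticality: white pleat mask
b=cv2.imread("pics/side9.png")[278:326,255:295];print(b[::6,::5].mean(2).astype(int))
print(r.get_obs()["qvel"])
```

```text
side (225, 250, 70, 32) 0.833033561706543 [0 0]
side (172, 172, 30, 34) 0.8278685808181763 [0 0]
side (280, 180, 24, 18) 0.45011770725250244 [-4 -5]
top (150, 252, 45, 35) 0.7992530465126038 [0 0]
top (205, 130, 42, 33) 0.9907851219177246 [0 0]
[[209 206 203 203 203 203 204 206]
 [208 172 123 134 139 148 202 202]
 [140 132 119 118 118 118 148 202]
 [122 137 123 133 138 138 129 185]
 [140 154 139 138 139 139 180 154]
 [185 149 167 171 176 169 181 142]
 [187 146 159 187 169 171 182 180]
 [194 168 160 171 175 169 194 189]]
[-0.00081208  0.00060409  0.00011408 -0.00165862 -0.00025607 -0.00079675]
```

Nothing else moved and the filter stands upright; handing in.

```bash
python3 -c "
from station import r
print(r.finish_job())"
```

```text
the job is handed in; nothing more can be done
None
```

The job is handed in at about 21 s on the robot clock. The cap is in the larger tray, open side down and blade up. The filter stands blade up in the smaller tray. The last camera check showed no shift in the screwdriver, tape measure or sanding block.

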